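# Swap the open stock drawer

## Robot

A 6-joint arm with a two-finger parallel gripper is mounted at the origin on the work surface. World frame = base frame: x ahead of the robot, y to its left, z up, the work surface at z = 0. Lengths are in mm, angles in rad, forces in N, time in s.
With the tool pointing down it reaches from about 300 to 775 mm from the base axis. Payload 14.6 kg.
Tool frame: the origin (TCP) lies midway between the tips of the shut fingers; the grasp point (between the pads) lies behind it (manip.grip_depth is the z of the grasp point in the tool frame, in mm); z points along the fingers, y is the line along which they close (so a half turn about z gives the same grasp; the last joint's range is limited). The gripper opens to 94 mm and grips with 3 to 60 N. Pads are 16 mm wide; open, the fingers measure 119 mm over their backs; the gripper's body (75 mm by 177 mm) begins 78 mm behind the grasp point.
Start: joints at [1.079, 0.3, 1.521, -0, 1.321, -0.067], TCP at [226.672, 501.108, 205.446] pointing down, gripper open.
Joint ranges: [-3.03, 3.03], [-0.79, 2.21], [0.23, 2.52], [-1.04, 4.18], [0, 3.07], [-2.55, 2.55]. Speed limits (rad/s): [2.22, 2.22, 2.57, 3.14, 3.14, 3.14].

## Interface

Orientations are given as [roll, pitch, yaw] about the fixed x, y, z axes, in that order (R = Rz(yaw) Ry(pitch) Rx(roll)).
In Python, from cell import manip gives the robot as it stands.
- The arm moves only by the shell command python3 nudge.py FILE [OPENING] [FORCE], which reads ROWS from the file FILE. ROWS is a JSON list of rows, 1 to 5 of them, each of 6 numbers: dx, dy, dz in a scale on which 1.0 is 0.8 m, then a rotation vector rx, ry, rz in a scale on which 1.0 is 180 degrees; each row is the pose to reach, as a shift and turn from the pose commanded when the command began, along the tool's axes at that moment; what a row does not reach only later rows make up. A row lasts 1/10 s, in which the tool goes at most 50 mm and 0.15 rad, less where a joint would pass 70% of its speed; a pose out of reach is approached as far as the arm can. OPENING is the finger opening in mm, set as the command begins (- or left out keeps the last). The fingers move at their own pace and stop on an object; FORCE is the grip in N (left out, the last holds). Time passes only in rows, so rows that do not move let the fingers close. It prints the time, the measured TCP pose, the force, the opening and the grip force at its end. Shift and turn numbers lie between -1 and 1, and a call with a number outside is refused. Input that does not fit is refused with a message, and nothing moves.
- manip.read_state(): the state, without advancing time (a new reading comes with each control period).
- manip.camera(name): name is "side" or "top"; returns (picture, depth): 420x560x3 uint8, red, green, blue; 420x560 float32, mm along the optical axis (not along the pixel's ray), 0 where there is no reading.
- manip.camera_info(name): a dict with "K" (3x3 intrinsics, pixels), "dist" ([k1, k2, p1, p2, k3] as OpenCV has them; the pictures are not rectified), "rvec" (rotation vector, rad) and "tvec" (3), from world to camera coordinates, as OpenCV has them. Camera axes: x right, y down, z forward; pixel columns grow to the right and rows downward; lengths in mm; the calibration is good to about 2 mm. A picture is of the moment at which its call begins. camera_info takes no time and is no camera call.
- manip.sign_off(): hands the job in; it is judged then, once.
The state is a dict: "clock": time; "joints": joint angles; "qd": joint speeds; "effort": joint torques, N m; "eef_pos": TCP position; "eef_rot": TCP orientation; "wrist_force": force on the tool from outside, world axes, zero at the start; "moment": the same for the moment, N m; "finger_gap": finger opening in mm; "finger_force": force on a finger pad.
Only numpy, scipy, OpenCV 4.12 (cv2) and the standard library are available. Lean on these libraries where they do the work, as an engineer would, in place of code of your own. Each camera call takes 0.05 s, during which the arm holds its last target. There are 200 camera calls.

## Task

We are done with the yellow stock drawer and need the blue one next: push the yellow drawer fully home with the fingertips, then reach in behind the front panel of the blue drawer, which stands ajar, and push it fully open to its stop. Do not grip anything; leave the grey drawer as it is and do not disturb the carton, the tape roll or the jar.

Things in the scene. Friction and masses are not known exactly. Their poses are not given: they have to be found in the camera images.
- blue_pocket (a point): the middle of the blue drawer's front pocket, at floor level, 12 mm above the bench and 50 mm behind the inner face of the front panel; moves with the drawer. The pocket is 100 mm long and 98 wide, empty but for flat nuts up to 16 above the bench; floor top 12 above the bench, side walls up to 52, the front panel up to 67. What is drawn out of the housing lies open to above. 
- yellow_unit: the fixed grey sheet-metal housing of the yellow drawer: 200 mm deep, 120 wide, 75 high (top panel 4). Origin: on the bench under the middle of its open front edge; own x points into the housing (away from the robot), y to its left, z up. The drawer slides along own x.
- yellow_drawer (a joint): how far the yellow drawer is open, m: 0 fully home, 0.15 fully open at its stop; it slides towards the robot (housing's -x). Starts 0.09 to 0.14 open. Sliding takes about 2 N (a little more when fast) and it stays where it is left.
- yellow_front (a point): centre of the outer face of the yellow drawer's front panel (panel 116 mm wide, 10 thick, from 5 to 67 mm above the bench; this point is 36 mm above the bench). Moves with the drawer; shut, it is 10 mm in front of the housing's front edge (own x = -0.010).
- blue_unit: the fixed grey sheet-metal housing of the blue drawer: 200 mm deep, 120 wide, 75 high (top panel 4). Origin: on the bench under the middle of its open front edge; own x points into the housing (away from the robot), y to its left, z up. The drawer slides along own x.
- blue_drawer (a joint): how far the blue drawer is open, m: 0 fully home, 0.15 fully open at its stop; it slides towards the robot (housing's -x). Starts ajar by 0.07 to 0.09. Sliding takes about 2 N (a little more when fast) and it stays where it is left.
- blue_front (a point): centre of the outer face of the blue drawer's front panel (panel 116 mm wide, 10 thick, from 5 to 67 mm above the bench; this point is 36 mm above the bench). Moves with the drawer; shut, it is 10 mm in front of the housing's front edge (own x = -0.010).
- grey_unit: the fixed grey sheet-metal housing of the grey drawer: 200 mm deep, 120 wide, 75 high (top panel 4). Origin: on the bench under the middle of its open front edge; own x points into the housing (away from the robot), y to its left, z up. The drawer slides along own x. A small carton lies on top.
- grey_drawer (a joint): how far the grey drawer is open, m: 0 fully home, 0.15 fully open at its stop; it slides towards the robot (housing's -x). Starts 0.02 to 0.10 open and must be left there. Sliding takes about 2 N (a little more when fast) and it stays where it is left.
- grey_front (a point): centre of the outer face of the grey drawer's front panel (panel 116 mm wide, 10 thick, from 5 to 67 mm above the bench; this point is 36 mm above the bench). Moves with the drawer; shut, it is 10 mm in front of the housing's front edge (own x = -0.010).
- carton: loose brown cardboard carton 70 x 60 x 30 mm high lying on top of the grey drawer's housing (its top 105 mm above the bench); origin at the centre of its underside. Bystander.
- tape: loose roll of brown packing tape lying flat on the bench, 90 mm diameter, 48 mm high; origin at the centre of its underside. Bystander.
- jar: loose glass screw jar with a red cap on the bench, 60 mm diameter, 75 mm high; origin at the centre of its underside. Bystander.

How it is judged:
By the outcome, as a careful person would: the job done as asked, in the order asked, and still so for the second after the job is handed in, with the robot touching nothing.
It also fails if it takes over 48 s, if anything falls off the work surface, if the arm or the gripper's body presses on something with over 40 N, if the wrist force passes 120 N, or if a joint passes its speed limit or range.

## Working session

There is one attempt and no reset: what is moved stays moved. The work goes in short steps, Python scripts to look and compute and a shell command to move; the robot and the scene stay as the last step left them, time stands still between calls to the robot, and variables do not carry over. Pictures are saved under pics/ and viewed, at most 10 in all, crops included, and the job is handed in when it is done.

```bash
ls; mkdir -p pics; python3 - <<'E'
from cell import manip
import cv2,numpy as np
for n in("top","side"):
    p,d=manip.camera(n); cv2.imwrite(f"pics/{n}0.png",p[:,:,::-1]); np.savez(f"pics/{n}0.npz",p=p,d=d); print(n,manip.camera_info(n), (d>0).mean())
print(manip.read_state(), manip.grip_depth)
E
```

```text
cell.py
nudge.py
pics
top {'K': array([[524.8447603 ,   0.        , 277.53033114],
       [  0.        , 524.8447603 , 212.53155268],
       [  0.        ,   0.        ,   1.        ]]), 'dist': array([-0.00432689,  0.        ,  0.        ,  0.        ,  0.        ]), 'rvec': array([ 2.14878748, -2.2136935 ,  0.08950611]), 'tvec': array([   3.95352105,  634.1864974 , 1283.91675897])} 0.9960714285714286
side {'K': array([[402.79191969,   0.        , 274.22944806],
       [  0.        , 402.79191969, 212.12836694],
       [  0.        ,   0.        ,   1.        ]]), 'dist': array([-0.05197889,  0.        ,  0.        ,  0.        ,  0.        ]), 'rvec': array([ 2.16307115, -0.38270541,  0.21303964]), 'tvec': array([-587.73355275,  177.5116481 ,  942.7495386 ])} 0.9961607142857143
{'clock': 0.1, 'joints': array([ 1.07942896e+00,  3.00401590e-01,  1.52149007e+00, -2.53951155e-06,
        1.32070956e+00, -6.65852557e-02]), 'qd': array([-0.00158421, -0.00040004,  0.00025094, -0.00195441,  0.00053844,
        0.00015617]), 'effort': array([ 1.75564976e-03, -5.32648301e+01, -3.53274643e+01,  7.09791784e-02,
        2.36307346e-02, -1.20050831e-04]), 'eef_pos': array([226.55608176, 500.92250389, 204.96295851]), 'eef_rot': array([-3.14058615e+00, -6.46520796e-05,  2.71681114e+00]), 'wrist_force': array([-0.72659759,  0.289165  , -0.02496958]), 'moment': array([ 0.00795505, -0.00851807,  0.01132015]), 'finger_force': 0.0, 'finger_gap': 94.05370414803035} -18.8
```

View pics/top0.png

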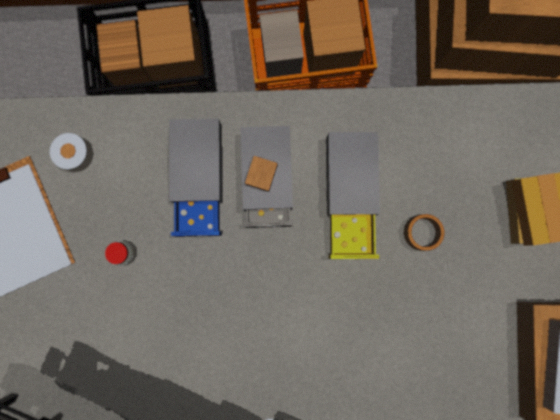

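View pics/side0.png

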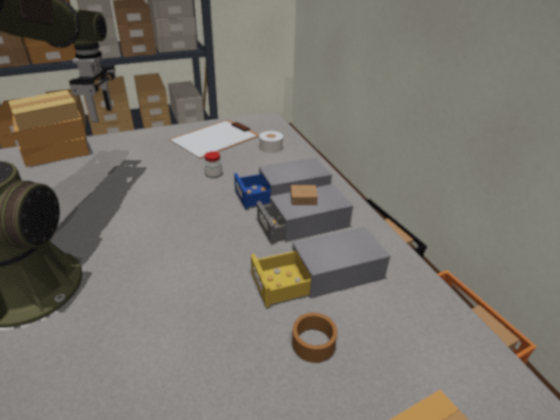

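The top view shows the blue front panel at about (196,234), grey at (266,224) and yellow at (354,257). The tape is at (425,232), the jar at (117,253) and the carton at (262,173). The side view agrees. Next I'll measure positions.

```bash
cat > h.py <<'E'
import cv2,numpy as np
from cell import manip
def world(n,d):
    i=manip.camera_info(n); R=cv2.Rodrigues(i["rvec"])[0]
    h,w=d.shape; u,v=np.meshgrid(np.arange(w),np.arange(h))
    q=cv2.undistortPoints(np.stack([u,v],-1).reshape(-1,1,2).astype(float),i["K"],i["dist"]).reshape(h,w,2)
    c=np.dstack([q,np.ones((h,w))])*d[...,None]
    return (c-i["tvec"])@R
def ray(n,uv,z):
    i=manip.camera_info(n); R=cv2.Rodrigues(i["rvec"])[0]
    q=cv2.undistortPoints(np.array(uv,float).reshape(-1,1,2),i["K"],i["dist"]).reshape(-1,2)
    D=np.c_[q,np.ones(len(q))]@R; C=-R.T@i["tvec"]
    return C+D*((z-C[2])/D[:,2])[:,None]
def look(tag):
    p,d=manip.camera("top"); cv2.imwrite(f"pics/{tag}.png",p[:,:,::-1]); measure(p,d)
def measure(p,d):
    W=world("top",d); hsv=cv2.cvtColor(p,cv2.COLOR_RGB2HSV); Z=W[...,2]
    reg=np.zeros(Z.shape,bool); reg[100:275,95:450]=1
    def rects(m,z,name,amin):
        m=cv2.morphologyEx((m&reg).astype(np.uint8),cv2.MORPH_OPEN,np.ones((2,2)))
        for c in cv2.findContours(m,cv2.RETR_EXTERNAL,cv2.CHAIN_APPROX_NONE)[0]:
            if cv2.contourArea(c)<amin: continue
            w=ray("top",c.reshape(-1,2),z)[:,:2].astype(np.float32); r=cv2.minAreaRect(w)
            print(name,np.round(r[0],1),np.round(r[1],1),round(r[2],2),"px",cv2.boundingRect(c), "z",round(float(np.median(Z[m>0])),1)); print("   ",np.round(cv2.boxPoints(r),0).tolist())
    S=hsv[...,1]; H=hsv[...,0]
    rects((Z>62)&(Z<90)&(S<60),75,"housing",1500)
    rects((H>100)&(H<130)&(S>120)&(Z>55),67,"bluefront",40)
    rects((H>20)&(H<35)&(S>120)&(Z>58),67,"yelfront",40)
    rects((Z>58)&(Z<71)&(S<60),67,"greyfront?",30)
    rects((Z>35)&(Z<60)&(S>90)&(H<20),48,"tape",100)
    rects((Z>55)&(S>150)&((H<8)|(H>172)),75,"jar",100)
    rects((Z>90)&(Z<120)&(S>70),105,"carton",100)
E
python3 - <<'E'
from h import *
a=np.load("pics/top0.npz"); measure(a["p"],a["d"])
p=cv2.resize(a["p"][110:270,160:440],None,fx=2.8,fy=2.8,interpolation=cv2.INTER_CUBIC); cv2.imwrite("pics/crop0.png",p[:,:,::-1])
E
```

```text
housing [ 718.5 -202.9] [121.4 200.6] 88.69 px (329, 133, 52, 83) z 75.7
    [[617.0, -261.0], [817.0, -266.0], [820.0, -145.0], [620.0, -140.0]]
housing [739.1   7.5] [200.7 120. ] 0.31 px (241, 127, 53, 84) z 75.7
    [[638.0, 67.0], [639.0, -53.0], [840.0, -52.0], [839.0, 68.0]]
housing [762.6 180.7] [121.6 200.7] 89.24 px (170, 120, 51, 83) z 75.7
    [[661.0, 121.0], [862.0, 119.0], [864.0, 240.0], [663.0, 243.0]]
bluefront [584.7 182.9] [115.6   9.6] 88.3 px (172, 232, 49, 5) z 66.1
    [[578.0, 125.0], [588.0, 125.0], [591.0, 241.0], [582.0, 241.0]]
yelfront [ 516.9 -198.6] [112.9   7.2] 88.29 px (332, 256, 48, 4) z 66.5
    [[512.0, -255.0], [519.0, -255.0], [522.0, -142.0], [515.0, -142.0]]
greyfront? [602.   33.2] [28.9  9.7] 88.3 px (252, 223, 13, 5) z 65.9
    [[597.0, 19.0], [606.0, 19.0], [607.0, 48.0], [598.0, 48.0]]
greyfront? [602.8 -19.9] [62.7  9.7] 88.3 px (267, 222, 27, 5) z 65.9
    [[597.0, -51.0], [607.0, -51.0], [609.0, 11.0], [599.0, 12.0]]
tape [ 571.4 -376.3] [88.2 88.4] 87.16 px (408, 215, 37, 37) z 47.3
    [[525.0, -418.0], [613.0, -422.0], [618.0, -334.0], [529.0, -330.0]]
jar [542.2 369.8] [50.4 47.6] 88.31 px (107, 244, 22, 21) z 75.7
    [[518.0, 345.0], [565.0, 344.0], [567.0, 394.0], [519.0, 396.0]]
carton [719.7  19.7] [60.4 71.5] 70.25 px (246, 157, 32, 35) z 105.4
    [[676.0, 3.0], [743.0, -21.0], [764.0, 36.0], [696.0, 60.0]]
```

View pics/crop0.png

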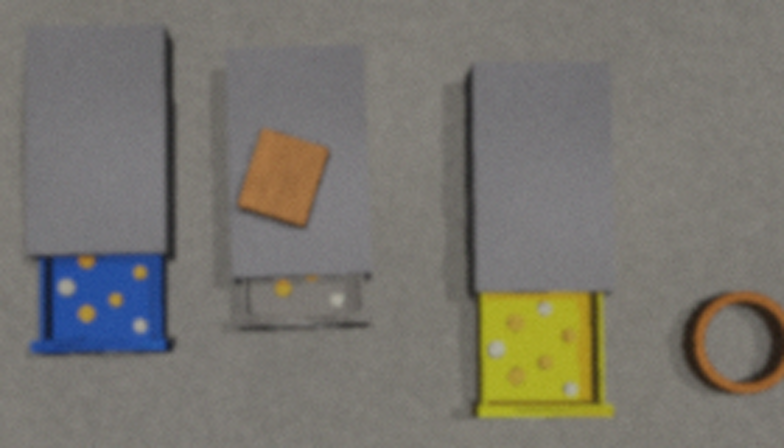

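```bash
cat > to.py <<'E'
import sys; from cell import manip; import numpy as np
from scipy.spatial.transform import Rotation as Q
x,y,z,yaw=map(float,sys.argv[1:]); s=manip.read_state()
R=Q.from_euler("xyz",s["eef_rot"]); T=Q.from_euler("xyz",[np.pi,0,yaw])
print(np.round(R.inv().apply(np.array([x,y,z])-s["eef_pos"]),1),np.round((R.inv()*T).as_rotvec(),3), "force",np.round(s["wrist_force"],1))
E
python3 to.py 470 -197 150 3.119
```

```text
[-509.4 -535.5   55.5] [-0.001 -0.    -0.402] force [-0.7  0.3 -0. ]
```

The rows are not in the units I measure in: shifts go in shares of 0.8 m and turns go in shares of 180 degrees. I convert before sending: -535 mm is -0.6688, -509 mm is -0.6363, -0.402 rad is -0.128.

```bash
for i in 1; do echo '[[-0.6363,-0.6688,0.0688,0,0,-0.128],[-0.6363,-0.6688,0.0688,0,0,-0.128],[-0.6363,-0.6688,0.0688,0,0,-0.128],[-0.6363,-0.6688,0.0688,0,0,-0.128],[-0.6363,-0.6688,0.0688,0,0,-0.128]]' > m.json && python3 nudge.py m.json 0 20; done; python3 to.py 470 -197 150 3.119
```

```text
clock: 0.6
eef_pos: [308.0, 266.4, 186.8]
eef_rot: [-3.141, -0.0, 3.12]
wrist_force: [1.4, 0.8, 0.8]
finger_gap: 57.4
finger_force: 0.0
[-172.1 -459.7   36.8] [-0.    -0.     0.001] force [1.4 0.8 0.8]
```

Converted, -460 mm is -0.575, -170 mm is -0.2125.

```bash
echo '[[-0.2125,-0.575,0.0463,0,0,0],[-0.2125,-0.575,0.0463,0,0,0],[-0.2125,-0.575,0.0463,0,0,0],[-0.2125,-0.575,0.0463,0,0,0],[-0.2125,-0.575,0.0463,0,0,0]]' > m.json && python3 nudge.py m.json;  echo '[[0,0,0,0,0,0]]' > m.json && python3 nudge.py m.json; python3 to.py 470 -197 28 3.119
```

```text
clock: 1.1
eef_pos: [389.2, 30.4, 168.3]
eef_rot: [3.142, 0.0, 3.119]
wrist_force: [0.8, 0.6, -0.7]
finger_gap: 17.7
finger_force: 0.0
clock: 1.2
eef_pos: [389.9, 27.9, 167.8]
eef_rot: [-3.141, -0.001, 3.112]
wrist_force: [1.0, 0.7, -0.2]
finger_gap: 9.7
finger_force: 0.0
[ -86.8 -222.4  139.9] [-0.001 -0.001 -0.007] force [ 1.   0.7 -0.2]
```

Converted, -222 mm is -0.2775, -87 mm is -0.1088.

```bash
echo '[[-0.1088,-0.2775,0.075,0,0,0],[-0.1088,-0.2775,0.075,0,0,0],[-0.1088,-0.2775,0.075,0,0,0],[-0.1088,-0.2775,0.075,0,0,0],[-0.1088,-0.2775,0.075,0,0,0]]' > m.json && python3 nudge.py m.json; echo '[[0,0,0,0,0,0]]' > m.json && python3 nudge.py m.json; python3 to.py 470 -197 28 3.119
```

```text
clock: 1.7
eef_pos: [471.4, -192.9, 107.5]
eef_rot: [3.141, -0.0, 3.119]
wrist_force: [0.0, 0.6, 0.7]
finger_gap: 0.5
finger_force: 0.0
clock: 1.8
eef_pos: [471.3, -194.2, 106.2]
eef_rot: [3.141, -0.002, 3.116]
wrist_force: [0.1, -0.3, 0.1]
finger_gap: 0.2
finger_force: 0.0
[ 1.  -2.9 78.2] [ 0.001 -0.002 -0.003] force [ 0.1 -0.3  0.1]
```

Converted, 78 mm is 0.0975, 40 mm is 0.05.

```bash
echo '[[0.0013,-0.0038,0.05,0,0,0],[0.0013,-0.0038,0.0975,0,0,0],[0.0013,-0.0038,0.0975,0,0,0],[-0.0125,-0.0038,0.0975,0,0,0],[-0.025,-0.0038,0.0975,0,0,0]]' > m.json && python3 nudge.py m.json; echo '[[-0.0188,0,0,0,0,0],[-0.0375,0,0,0,0,0],[-0.0563,0,0,0,0,0],[-0.075,0,0,0,0,0],[-0.0938,0,0,0,0,0]]' > m.json && python3 nudge.py m.json; python3 to.py 601 -200 28 3.119
```

```text
clock: 2.3
eef_pos: [493.1, -194.9, 32.7]
eef_rot: [-3.14, 0.003, 3.119]
wrist_force: [1.0, 0.4, -0.4]
finger_gap: 0.4
finger_force: 0.0
clock: 2.8
eef_pos: [567.8, -196.6, 32.5]
eef_rot: [-3.14, 0.002, 3.119]
wrist_force: [-2.6, -1.3, 1.1]
finger_gap: 0.4
finger_force: 1.6
[-33.2  -2.6   4.6] [-0.001  0.002  0.   ] force [-2.6 -1.3  1.1]
```

Converted, -28 mm is -0.035, -25 mm is -0.0313.

```bash
echo '[[-0.01,0,0,0,0,0],[-0.0188,0,0,0,0,0],[-0.0263,0,0,0,0,0],[-0.0313,0,0,0,0,0],[-0.035,0,0,0,0,0]]' > m.json && python3 nudge.py m.json; echo '[[-0.0013,0,0,0,0,0],[-0.0025,0,0,0,0,0],[-0.0025,0,0,0,0,0]]' > m.json && python3 nudge.py m.json; python3 to.py 601 -200 28 3.119
```

```text
clock: 3.3
eef_pos: [594.2, -197.2, 30.5]
eef_rot: [-3.142, 0.0, 3.119]
wrist_force: [-2.9, 0.0, 1.1]
finger_gap: -0.0
finger_force: 1.1
clock: 3.6
eef_pos: [595.9, -197.3, 30.2]
eef_rot: [3.142, 0.0, 3.119]
wrist_force: [-0.3, -0.4, 1.0]
finger_gap: 0.5
finger_force: 0.2
[-5.1 -2.6  2.2] [ 0.  0. -0.] force [-0.3 -0.4  1. ]
```

Converted, -4 mm is -0.005, -3 mm is -0.0038.

```bash
echo '[[-0.0013,0,0,0,0,0],[-0.0025,0,0,0,0,0],[-0.0038,0,0,0,0,0],[-0.005,0,0,0,0,0]]' > m.json && python3 nudge.py m.json; echo '[[-0.0013,0,0,0,0,0],[-0.0025,0,0,0,0,0],[-0.0025,0,0,0,0,0]]' > m.json && python3 nudge.py m.json
```

```text
clock: 4.0
eef_pos: [600.0, -197.4, 30.3]
eef_rot: [3.142, -0.0, 3.119]
wrist_force: [-2.8, 0.1, 0.3]
finger_gap: 0.1
finger_force: 1.0
clock: 4.3
eef_pos: [601.4, -197.4, 30.3]
eef_rot: [3.141, -0.002, 3.119]
wrist_force: [-8.5, 0.4, 3.9]
finger_gap: 0.2
finger_force: 3.9
```

Converted, -2 mm is -0.0025, -1 mm is -0.0013.

```bash
echo '[[-0.0013,0,0,0,0,0],[-0.0025,0,0,0,0,0],[-0.0025,0,0,0,0,0]]' > m.json && python3 nudge.py m.json; echo '[[0.0125,0,0,0,0,0],[0.05,0,0,0,0,0],[0.1,0,-0.05,0,0,0],[0.1125,0,-0.1,0,0,0],[0.1125,0,-0.15,0,0,0]]' > m.json && python3 nudge.py m.json;echo '[[0,0,0,0,0,0]]' > m.json && python3 nudge.py m.json; python3 -c "
from h import *; look('top1')" | grep -A1 -E 'yel|blue|hous'; python3 to.py 500 150 150 3.119
```

```text
clock: 4.6
eef_pos: [601.3, -197.4, 30.3]
eef_rot: [3.14, -0.007, 3.119]
wrist_force: [-25.8, 1.7, 14.5]
finger_gap: 1.0
finger_force: 13.1
clock: 5.1
eef_pos: [512.6, -195.4, 152.3]
eef_rot: [-3.141, 0.0, 3.118]
wrist_force: [-0.3, 0.1, 0.7]
finger_gap: 0.2
finger_force: 0.0
clock: 5.2
eef_pos: [516.0, -196.4, 156.2]
eef_rot: [-3.138, 0.009, 3.119]
wrist_force: [0.1, 0.5, -0.7]
finger_gap: 0.6
finger_force: 0.0
housing [ 719.7 -203. ] [121.4 198.2] 88.69 px (329, 133, 52, 82) z 75.6
    [[619.0, -261.0], [817.0, -266.0], [820.0, -145.0], [622.0, -140.0]]
housing [739.1   7.5] [200.7 120. ] 0.31 px (241, 127, 53, 84) z 75.6
    [[638.0, 67.0], [639.0, -53.0], [840.0, -52.0], [839.0, 68.0]]
housing [762.6 180.8] [121.6 200.7] 89.24 px (170, 120, 51, 83) z 75.6
    [[661.0, 121.0], [862.0, 119.0], [864.0, 240.0], [663.0, 243.0]]
bluefront [584.7 182.9] [115.6   9.6] 88.3 px (172, 232, 49, 5) z 66.6
    [[578.0, 125.0], [588.0, 125.0], [591.0, 241.0], [582.0, 241.0]]
yelfront [ 614.4 -200.2] [113.6   9.7] 88.3 px (331, 215, 48, 5) z 66.2
    [[608.0, -257.0], [618.0, -257.0], [621.0, -144.0], [611.0, -143.0]]
[ 23.1 345.5   2.2] [-0.002  0.005 -0.   ] force [ 1.   0.2 -1.5]
```

Converted, 190 mm is 0.2375, -50 mm is -0.0625.

```bash
python3 to.py 624 182 150 3.12; echo '[[-0.0625,0.2375,0,0,0,0],[-0.0625,0.2375,0,0,0,0],[-0.0625,0.2375,0,0,0,0],[-0.0625,0.2375,0,0,0,0],[-0.0625,0.2375,0,0,0,0]]' > m.json && python3 nudge.py m.json; echo '[[-0.0625,0.225,0,0,0,0],[-0.0625,0.225,0,0,0,0],[-0.0625,0.225,0,0,0,0],[-0.0625,0.225,0,0,0,0],[-0.0625,0.225,0,0,0,0]]' > m.json && python3 nudge.py m.json;echo '[[0,0,0,0,0,0]]' > m.json && python3 nudge.py m.json;python3 to.py 624 182 120 3.12
```

```text
[-100.1  380.4    2.8] [-0.002  0.005 -0.001] force [ 1.   0.2 -1.5]
clock: 5.75
eef_pos: [568.8, -1.8, 148.8]
eef_rot: [3.141, -0.001, 3.124]
wrist_force: [-0.7, -1.1, -0.5]
finger_gap: 0.7
finger_force: 0.0
clock: 6.25
eef_pos: [622.4, 175.8, 148.3]
eef_rot: [3.141, -0.002, 3.123]
wrist_force: [-0.8, -0.2, -0.8]
finger_gap: 0.6
finger_force: 0.0
clock: 6.35
eef_pos: [622.1, 172.1, 148.7]
eef_rot: [-3.141, -0.002, 3.12]
wrist_force: [1.1, -0.1, 0.4]
finger_gap: 0.5
finger_force: 0.0
[-1.8  9.9 28.7] [-0.001 -0.002 -0.   ] force [ 1.1 -0.1  0.4]
```

Converted, 55 mm is 0.0688, 50 mm is 0.0625.

```bash
echo '[[-0.0025,0.0125,0.025,0,0,0],[-0.0025,0.0125,0.05,0,0,0],[-0.0025,0.0125,0.0625,0,0,0],[-0.0025,0.0125,0.0688,0,0,0],[-0.0025,0.0125,0.0688,0,0,0]]' > m.json && python3 nudge.py m.json; python3 to.py 624 182 33 3.12
```

```text
clock: 6.85
eef_pos: [624.6, 181.3, 95.1]
eef_rot: [-3.141, -0.0, 3.118]
wrist_force: [0.7, 0.2, 0.3]
finger_gap: 0.5
finger_force: 0.0
[ 0.6  0.7 62.1] [-0.    -0.    -0.002] force [0.7 0.2 0.3]
```

Converted, 60 mm is 0.075, 52 mm is 0.065.

```bash
echo '[[0,0.0013,0.025,0,0,0],[0,0.0013,0.05,0,0,0],[0,0.0013,0.065,0,0,0],[0,0.0013,0.075,0,0,0],[0,0.0013,0.075,0,0,0]]' > m.json && python3 nudge.py m.json; echo '[[0.0125,0,0,0,0,0],[0.025,0,0,0,0,0],[0.035,0,0,0,0,0],[0.045,0,0,0,0,0],[0.055,0,0,0,0,0]]' > m.json && python3 nudge.py m.json; python3 to.py 521 184 33 3.12
```

```text
clock: 7.35
eef_pos: [624.5, 183.0, 34.9]
eef_rot: [-3.141, -0.001, 3.119]
wrist_force: [-0.5, -1.0, -0.5]
finger_gap: 0.0
finger_force: 0.0
clock: 7.85
eef_pos: [580.8, 184.2, 36.1]
eef_rot: [3.141, 0.002, 3.119]
wrist_force: [2.9, -0.1, 1.8]
finger_gap: 0.7
finger_force: 1.3
[59.8 -1.6  3. ] [ 0.     0.002 -0.001] force [ 2.9 -0.1  1.8]
```

Contact is at about 3 N, so the drawer is sliding.

Converted, 50 mm is 0.0625, 40 mm is 0.05.

```bash
echo '[[0.0125,0,0,0,0,0],[0.025,0,0,0,0,0],[0.0375,0,0,0,0,0],[0.05,0,0,0,0,0],[0.0625,0,0,0,0,0]]' > m.json && python3 nudge.py m.json; echo '[[0.0025,0,0,0,0,0],[0.005,0,0,0,0,0],[0.0063,0,0,0,0,0],[0.0075,0,0,0,0,0]]' > m.json && python3 nudge.py m.json; echo '[[0.0013,0,0,0,0,0],[0.0025,0,0,0,0,0],[0.0038,0,0,0,0,0]]' > m.json && python3 nudge.py m.json
```

```text
clock: 8.35
eef_pos: [529.8, 185.2, 35.3]
eef_rot: [-3.141, -0.0, 3.119]
wrist_force: [2.1, -1.7, 1.9]
finger_gap: 0.2
finger_force: 1.4
clock: 8.75
eef_pos: [524.7, 185.4, 35.2]
eef_rot: [3.142, -0.0, 3.119]
wrist_force: [1.4, -0.2, -0.5]
finger_gap: 0.8
finger_force: 1.0
clock: 9.05
eef_pos: [524.2, 185.5, 35.3]
eef_rot: [3.141, 0.006, 3.119]
wrist_force: [27.8, -0.3, -18.5]
finger_gap: 0.8
finger_force: 13.6
```

Converted, -60 mm is -0.075, -30 mm is -0.0375.

```bash
echo '[[-0.0075,0,0,0,0,0],[-0.0275,0,0,0,0,0],[-0.0375,0,0,0,0,0],[-0.0375,0,-0.0313,0,0,0],[-0.0375,0,-0.075,0,0,0]]' > m.json && python3 nudge.py m.json; echo '[[0,0,-0.0625,0,0,0],[0,0,-0.125,0,0,0],[0.0625,0,-0.1625,0,0,0],[0.125,0,-0.1625,0,0,0],[0.1875,0,-0.1625,0,0,0]]' > m.json && python3 nudge.py m.json; echo '[[0,0,0,0,0,0]]' > m.json && python3 nudge.py m.json; python3 -c "
from h import *; look('top2')"
```

```text
clock: 9.55
eef_pos: [550.6, 184.5, 94.2]
eef_rot: [-3.14, -0.004, 3.119]
wrist_force: [0.3, 0.3, -0.3]
finger_gap: 0.5
finger_force: 0.0
clock: 10.05
eef_pos: [407.3, 188.0, 225.8]
eef_rot: [3.141, 0.001, 3.118]
wrist_force: [-0.8, 0.3, 0.1]
finger_gap: 0.3
finger_force: 0.0
clock: 10.15
eef_pos: [404.5, 188.0, 225.4]
eef_rot: [3.142, -0.001, 3.12]
wrist_force: [0.4, -0.2, -0.1]
finger_gap: 0.3
finger_force: 0.0
housing [ 719.7 -202.9] [121.5 198.2] 88.69 px (329, 133, 52, 82) z 75.6
    [[619.0, -261.0], [817.0, -266.0], [820.0, -144.0], [622.0, -140.0]]
housing [739.1   7.5] [200.7 120. ] 0.31 px (241, 127, 53, 84) z 75.6
    [[638.0, 67.0], [639.0, -53.0], [840.0, -52.0], [839.0, 68.0]]
housing [762.6 180.8] [121.4 200.7] 89.24 px (170, 120, 51, 83) z 75.6
    [[661.0, 121.0], [862.0, 119.0], [864.0, 240.0], [663.0, 243.0]]
bluefront [508.  183.1] [112.6   9.5] 88.3 px (173, 264, 48, 5) z 66.9
    [[502.0, 127.0], [511.0, 127.0], [514.0, 239.0], [505.0, 240.0]]
yelfront [ 614.4 -200.2] [113.6   9.7] 88.3 px (331, 215, 48, 5) z 65.9
    [[608.0, -257.0], [618.0, -257.0], [621.0, -144.0], [611.0, -143.0]]
greyfront? [602.6   5.5] [ 10.3 113.4] 0.03 px (246, 222, 48, 6) z 66.5
    [[597.0, 62.0], [597.0, -51.0], [608.0, -51.0], [608.0, 62.0]]
tape [ 571.4 -376.3] [88.2 88.4] 87.16 px (408, 215, 37, 37) z 47.3
    [[525.0, -418.0], [613.0, -423.0], [618.0, -334.0], [529.0, -330.0]]
jar [542.2 369.8] [50.4 47.6] 88.31 px (107, 244, 22, 21) z 75.2
    [[518.0, 345.0], [565.0, 344.0], [567.0, 394.0], [519.0, 396.0]]
carton [719.7  19.7] [60.4 71.4] 70.25 px (246, 157, 32, 35) z 105.5
    [[676.0, 3.0], [743.0, -21.0], [764.0, 36.0], [696.0, 60.0]]
```

View pics/top2.png

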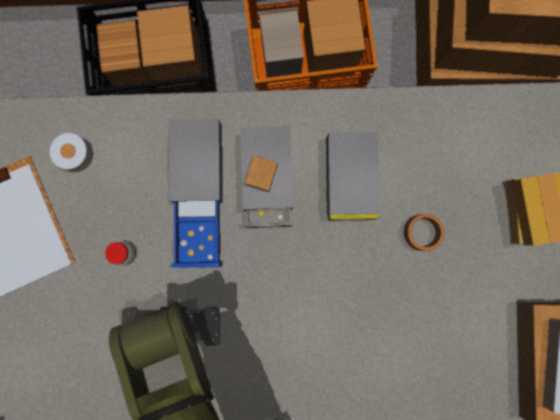

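The picture shows yellow shut at (354,217) and blue out to its stop at (196,264). The grey drawer, carton, tape and jar haven't moved, and the arm is clear.

```bash
python3 -c "
from cell import manip; print(manip.sign_off())"
```

```text
the job is handed in; nothing more can be done
None
```

The yellow drawer is pushed fully home and the blue drawer is open to its stop; the last picture shows the grey drawer, carton, tape roll and jar unmoved, and the job is handed in at about 10 s of the 48 s allowed.

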